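# Transfer sample vials to the analysis rack in reverse order

## Robot

A 6-joint arm with a two-finger parallel gripper is mounted at the origin on the work surface. World frame = base frame: x ahead of the robot, y to its left, z up, the work surface at z = 0. Lengths are in m, angles in rad, forces in N, time in s.
With the tool pointing down it reaches from about 0.375 to 0.9 m from the base axis. Payload 3.1 kg.
Tool frame: the origin (TCP) lies between the finger pads; the fingertips stand robot.finger_overhang ahead of it and the grasp point (between the pads) lies 3 mm ahead of it (robot.finger_overhang is the distance from the TCP to the fingertips, in m); z points along the fingers, y is the line along which they close (so a half turn about z gives the same grasp; the last joint's range is limited). The gripper opens to 87 mm and grips with 3 to 60 N. Pads are 19 mm wide; open, the fingers measure 117 mm over their backs; the gripper's body (75 mm by 190 mm) begins 51 mm behind the grasp point.
Start: joints at [-1.379, 0.527, 1.433, -0, 1.181, -0.178], TCP at [0.226, -0.582, 0.245] pointing down, gripper open.
Joint ranges: [-3.08, 3.08], [-0.75, 2.2], [0.22, 2.44], [-1.43, 4.57], [0, 2.65], [-2.85, 2.85]. Speed limits (rad/s): [2.79, 2.79, 3.14, 3.14, 3.14, 3.14].

## Interface

Orientations are given as a unit quaternion [x, y, z, w].
In Python, from rig import get_obs, vision, hand_in, nets, robot gives the robot as it stands.
- The arm moves only by the tool apply_moves, never from a script. Its argument "series" is a list of rows, each an object with "offset": the shift along the world's x, y, z in cm, a list of three; "rot": the turn, a rotation vector about the world's x, y, z in degrees, a list of three. A call has 1 to 20 rows; each row is the pose to reach, as a shift and turn from the pose commanded when the call began; what a row does not reach only later rows make up. A row lasts 1/10 s, in which the tool goes at most 50 mm and 8.59 degrees, less where a joint would pass 70% of its speed; a pose out of reach is approached as far as the arm can. A call with a gripper value outside its range is refused whole. "hand" is the opening, from 0 (shut) to 1 (fully open), set as the call begins (left out, the last holds). The fingers move at their own pace and stop on an object; "newtons" is the grip in N (left out, the last holds). Time passes only in rows, so rows that repeat a pose let the fingers close. It gives the time, the measured TCP pose, the force, the opening and the grip force at its end, in the units of the state.
- get_obs(): the state, without advancing time (a new reading comes with each control period).
- vision.camera(name): name is "scene" or "top"; returns the picture (420x560x3 uint8, red, green, blue); there is no depth.
- vision.calibration(name): a dict with "K" (3x3 intrinsics, pixels), "R" (3x3) and "t" (3): a world point X has camera coordinates R X + t. Camera axes: x right, y down, z forward; pixel columns grow to the right and rows downward; lengths in m; the calibration is good to about 2 mm. A picture is of the moment at which its call begins. calibration takes no time and is no camera call.
- hand_in(): hands the job in; it is judged then, once.
Trained networks look in the newest picture that a camera, given by its name, has taken for a name from the list of things; names that differ only in an ending like _2 or _b are one class to them, and where a whole thing is asked for, a point or a joint stands for the part that bears it (a point fixed in the world has none). Each returns a list of dicts, best first, with "conf" (0 to 1); they miss things now and then, are a little off and sometimes report something else, mostly with a low value. They report only what shows in the picture. A call takes as long as a camera call. They do not tell look-alikes from the thing itself.
- nets.search_frame(camera, query): "centre" ([x, y, z] in m, in world coordinates, good to about 4 mm: the middle of the surface that is visible of it).
- nets.spot_point(camera, query): "centre" ([x, y, z] in m, in world coordinates, good to about 4 mm: a listed point, or the origin of a listed thing).
The state is a dict: "time": time; "q": joint angles; "joint_velocities": joint speeds; "joint_torque": joint torques, N m; "position": TCP position; "tool_rot": TCP orientation; "ft_force": force on the tool from outside, world axes, zero at the start; "moment": the same for the moment, N m; "grip_width": finger opening in m; "grip_force": force on a finger pad.
Only numpy, scipy, OpenCV 4.12 (cv2) and the standard library are available. Lean on these libraries where they do the work, as an engineer would, in place of code of your own. Each camera call takes 0.05 s, during which the arm holds its last target. There are 200 camera calls.

## Task

Move the four capped amber sample vials from the grey tray into the four bays of the blue rack, one vial to a bay, in reverse order counted from the red ends: the vial nearest the tray's red end goes into the bay farthest from the rack's red end, the second nearest into the second farthest, and so on, so that the vial farthest from the tray's red end stands next to the rack's red end. Set each one down gently, standing upright on the floor of its bay, and do not drop or tip any of them.

Things in the scene. Friction and masses are not known exactly. Their poses are not given: they have to be found in the camera images.
- vial_yellow: straight-sided amber glass sample vial with a yellow screw cap; 76 mm tall overall: glass body diameter 28 mm from 0 to 56 mm, cap diameter 30 mm from 56 to 76 mm above the underside; loose, about 45 g (varies). Origin at the centre of its underside, z along its axis. At the start it stands upright, roughly centred, in the yellow cup of the tray, its underside 12 mm above the table
- vial_green: straight-sided amber glass sample vial with a green screw cap; 76 mm tall overall: glass body diameter 28 mm from 0 to 56 mm, cap diameter 30 mm from 56 to 76 mm above the underside; loose, about 45 g (varies). Origin at the centre of its underside, z along its axis. At the start it stands upright, roughly centred, in the green cup of the tray, its underside 12 mm above the table
- vial_white: straight-sided amber glass sample vial with a white screw cap; 76 mm tall overall: glass body diameter 28 mm from 0 to 56 mm, cap diameter 30 mm from 56 to 76 mm above the underside; loose, about 45 g (varies). Origin at the centre of its underside, z along its axis. At the start it stands upright, roughly centred, in the white cup of the tray, its underside 12 mm above the table
- vial_purple: straight-sided amber glass sample vial with a purple screw cap; 76 mm tall overall: glass body diameter 28 mm from 0 to 56 mm, cap diameter 30 mm from 56 to 76 mm above the underside; loose, about 45 g (varies). Origin at the centre of its underside, z along its axis. At the start it stands upright, roughly centred, in the purple cup of the tray, its underside 12 mm above the table
- cup_yellow: square open yellow cup, 48 x 48 x 16 mm, walls and floor 4 mm, inside 40 x 40 mm; stands on the tray and cannot move; holds the vial with the yellow cap at the start. Origin at the centre of its underside (8 mm above the table), z up
- cup_green: square open green cup, 48 x 48 x 16 mm, walls and floor 4 mm, inside 40 x 40 mm; stands on the tray and cannot move; holds the vial with the green cap at the start. Origin at the centre of its underside (8 mm above the table), z up
- cup_white: square open white cup, 48 x 48 x 16 mm, walls and floor 4 mm, inside 40 x 40 mm; stands on the tray and cannot move; holds the vial with the white cap at the start. Origin at the centre of its underside (8 mm above the table), z up
- cup_purple: square open purple cup, 48 x 48 x 16 mm, walls and floor 4 mm, inside 40 x 40 mm; stands on the tray and cannot move; holds the vial with the purple cap at the start. Origin at the centre of its underside (8 mm above the table), z up
- tray: source: dark grey metal tray plate, 60 (x) by 220 (y) by 8 mm, fixed, with a raised red block (60 x 22 x 36 mm) on its +y end. Carries the four coloured cups in a row along y, centres at y = +81, +27, -27, -81 mm; which cup is where changes. Origin under the middle of the row, at table height, z up; +y points to its red end
- rack: target: blue open-topped rack, 66 (x) by 220 (y) by 25 mm, fixed, with a raised red block (60 x 22 x 36 mm) on its +y end. Four empty bays in a row, centres at x = 0, y = +81, +27, -27, -81 mm, each 58 (x) by 50 (y) mm inside; bay floor 5 mm, wall tops 25 mm above the table. Origin under the middle of the row, at table height, z up; +y points to its red end
Things that resemble listed ones, but are neither listed nor needed, are in the scene too. Leave any black look-alike of the vial_green alone. What is shaped like the vial_yellow but black is not meant.

How it is judged:
At the end, for the whole second after the job is handed in: Counted from the red ends, the vial from tray place 1 is in rack bay 4, 2 in 3, 3 in 2, 4 in 1 (place = that of its own-coloured cup): within 16 mm (rack x) and 14 mm (rack y) of the bay centre, underside within 4 mm of the bay floor, upright within 0.12 rad, released and at rest (((y of cup_yellow in the frame of tray between 0.061 and 0.101 m and y of vial_yellow in the frame of rack between -0.095 and -0.067 m) or (y of cup_yellow in the frame of tray between 0.007 and 0.047 m and y of vial_yellow in the frame of rack between -0.041 and -0.013 m) or (y of cup_yellow in the frame of tray between -0.047 and -0.007 m and y of vial_yellow in the frame of rack between 0.013 and 0.041 m) or (y of cup_yellow in the frame of tray between -0.101 and -0.061 m and y of vial_yellow in the frame of rack between 0.067 and 0.095 m)) and x of vial_yellow in the frame of rack between -0.016 and 0.016 m and z of vial_yellow in the frame of rack between 0.001 and 0.009 m and angle between each of vial_yellow, vial_green, vial_white, vial_purple's own z axis and vertical below 0.12 rad and linear speed of each of vial_yellow, vial_green, vial_white, vial_purple below 0.02 m/s and angular speed of each of vial_yellow, vial_green, vial_white, vial_purple below 0.3 rad/s and contact force between each of vial_yellow, vial_green, vial_white, vial_purple and the fingers below 0.05 N and ((y of cup_green in the frame of tray between 0.061 and 0.101 m and y of vial_green in the frame of rack between -0.095 and -0.067 m) or (y of cup_green in the frame of tray between 0.007 and 0.047 m and y of vial_green in the frame of rack between -0.041 and -0.013 m) or (y of cup_green in the frame of tray between -0.047 and -0.007 m and y of vial_green in the frame of rack between 0.013 and 0.041 m) or (y of cup_green in the frame of tray between -0.101 and -0.061 m and y of vial_green in the frame of rack between 0.067 and 0.095 m)) and x of vial_green in the frame of rack between -0.016 and 0.016 m and z of vial_green in the frame of rack between 0.001 and 0.009 m and ((y of cup_white in the frame of tray between 0.061 and 0.101 m and y of vial_white in the frame of rack between -0.095 and -0.067 m) or (y of cup_white in the frame of tray between 0.007 and 0.047 m and y of vial_white in the frame of rack between -0.041 and -0.013 m) or (y of cup_white in the frame of tray between -0.047 and -0.007 m and y of vial_white in the frame of rack between 0.013 and 0.041 m) or (y of cup_white in the frame of tray between -0.101 and -0.061 m and y of vial_white in the frame of rack between 0.067 and 0.095 m)) and x of vial_white in the frame of rack between -0.016 and 0.016 m and z of vial_white in the frame of rack between 0.001 and 0.009 m and ((y of cup_purple in the frame of tray between 0.061 and 0.101 m and y of vial_purple in the frame of rack between -0.095 and -0.067 m) or (y of cup_purple in the frame of tray between 0.007 and 0.047 m and y of vial_purple in the frame of rack between -0.041 and -0.013 m) or (y of cup_purple in the frame of tray between -0.047 and -0.007 m and y of vial_purple in the frame of rack between 0.013 and 0.041 m) or (y of cup_purple in the frame of tray between -0.101 and -0.061 m and y of vial_purple in the frame of rack between 0.067 and 0.095 m)) and x of vial_purple in the frame of rack between -0.016 and 0.016 m and z of vial_purple in the frame of rack between 0.001 and 0.009 m); the robot touches nothing.
It fails at once if a vial is tipped over (leans more than 45 degrees) (angle between any of vial_yellow, vial_green, vial_white, vial_purple's own z axis and vertical above 0.79 rad).
It fails at once if a vial is dropped or thrown (moves faster than 0.7 m/s while the fingers are not touching it, as after a fall of 25 mm) ((linear speed of vial_yellow above 0.7 m/s and contact force between vial_yellow and the fingers below 0.05 N) or (linear speed of vial_green above 0.7 m/s and contact force between vial_green and the fingers below 0.05 N) or (linear speed of vial_white above 0.7 m/s and contact force between vial_white and the fingers below 0.05 N) or (linear speed of vial_purple above 0.7 m/s and contact force between vial_purple and the fingers below 0.05 N)).
It also fails if it takes over 99 s, if anything falls off the work surface, if the arm or the gripper's body presses on something with over 40 N, if the wrist force passes 120 N, or if a joint passes its speed limit or range.

## Working session

There is one attempt and no reset: what is moved stays moved. The work goes in short steps, Python scripts to look and compute and a tool call to move; the robot and the scene stay as the last step left them, time stands still between calls to the robot, and variables do not carry over. Pictures are saved under pics/ and viewed, at most 14 in all, crops included, and the job is handed in when it is done.

Besides the shell and the picture viewer there is one more tool, called as a command line: name --argument value ..., lists and objects as JSON in quotes. apply_moves: Moves the arm, as the interface text tells. Its arguments: {"type":"object","properties":{"series":{"type":"array"},"hand":{"type":"number"},"newtons":{"type":"number"}},"required":["series"]}

```bash
mkdir -p pics; python3 - <<'E'
from rig import get_obs, vision, nets, robot
import cv2
for c in ["scene","top"]:
    cv2.imwrite(f"pics/{c}0.png", vision.camera(c)[:,:,::-1])
    for q in ["vial_yellow","vial_green","vial_white","vial_purple","cup_yellow","cup_green","cup_white","cup_purple","tray","rack"]:
        for f in (nets.spot_point,):
            print(c,q,[( [round(v,3) for v in d["centre"]],round(d["conf"],2)) for d in f(c,q)][:4])
    k=vision.calibration(c); print(k)
o=get_obs(); print(o["time"],o["position"],o["tool_rot"],robot.finger_overhang)
E
```

```text
scene vial_yellow [([0.465, -0.111, 0.0], 0.73), ([0.557, -0.133, 0.012], 0.56)]
scene vial_green [([0.549, -0.08, 0.012], 0.69), ([0.463, -0.044, 0.001], 0.63)]
scene vial_white [([0.58, -0.236, 0.009], 0.72)]
scene vial_purple [([0.568, -0.188, 0.013], 0.93), ([0.58, -0.236, 0.012], 0.68)]
scene cup_yellow [([0.557, -0.131, 0.008], 0.77), ([0.58, 0.208, -0.001], 0.46)]
scene cup_green [([0.552, -0.08, 0.009], 0.8)]
scene cup_white [([0.578, -0.24, 0.007], 0.72)]
scene cup_purple [([0.573, -0.188, 0.011], 0.91)]
scene tray [([0.565, -0.156, -0.001], 0.86)]
scene rack [([0.578, 0.207, -0.003], 0.62), ([0.58, -0.239, 0.009], 0.54)]
{'K': array([[532.74955722,   0.        , 289.99640498],
       [  0.        , 532.74955722, 213.69969182],
       [  0.        ,   0.        ,   1.        ]]), 'R': array([[ 0.20493517,  0.97867885, -0.01375782],
       [ 0.82089463, -0.17951621, -0.54213093],
       [-0.53304183,  0.09980797, -0.8401814 ]]), 't': array([-0.10596593, -0.43449641,  1.31119441])}
top vial_yellow [([0.563, -0.137, 0.015], 0.77), ([0.469, -0.114, 0.0], 0.51), ([0.577, 0.203, 0
[... 272 characters left out ...]
.006], 0.76)]
top cup_white [([0.579, -0.241, 0.012], 0.83)]
top cup_purple [([0.573, -0.182, 0.008], 0.6), ([0.561, -0.159, 0.001], 0.58)]
top tray [([0.564, -0.161, 0.001], 0.6)]
top rack [([0.577, 0.205, 0.004], 0.83)]
{'K': array([[435.90671881,   0.        , 279.60025994],
       [  0.        , 435.90671881, 204.86585669],
       [  0.        ,   0.        ,   1.        ]]), 'R': array([[ 0.01744739, -0.9993984 ,  0.02997371],
       [-0.99823601, -0.01911293, -0.05620997],
       [ 0.05674904, -0.02894012, -0.99796895]]), 't': array([-0.03379308,  0.52547444,  0.78798149])}
1.1 [ 0.22650726 -0.58249418  0.24454636] [ 9.82863086e-01  1.84337064e-01 -4.60151547e-06  8.12881581e-06] 0.022
```

View pics/scene0.png

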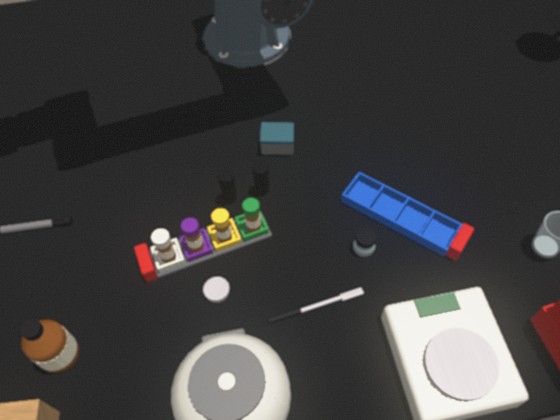

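View pics/top0.png

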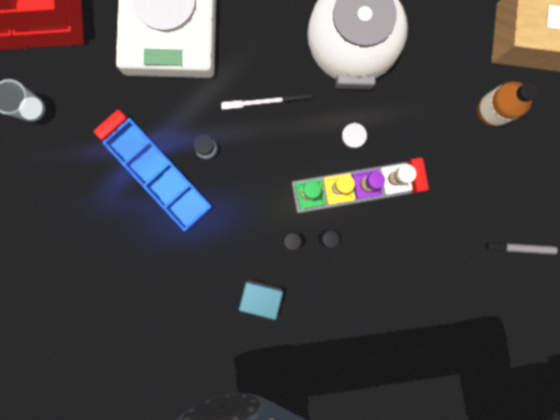

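Both pictures show the tray vials in the order white (scene 164,240), purple (192,232), yellow (221,222), green (252,210), counted from the red end at (145,262). The rack's red end is at scene (460,240), top (110,125).

What could be mistaken for the wanted vials: two black look-alikes at scene (227,183) and (261,178), a black-capped vial at (365,240) and the brown bottle at (48,340). I choose the coloured-cap ones in the tray, and next I fit the geometry and check with a crop.

```bash
cat > fit.py <<'E'
import numpy as np, cv2, sys
from scipy.optimize import minimize, least_squares
from rig import vision
def proj(c,X):
    k=vision.calibration(c); p=(np.asarray(X)@k["R"].T+k["t"])@k["K"].T
    return p[:,:2]/p[:,2:]
def pose(p,X):
    c,s=np.cos(p[2]),np.sin(p[2]); X=np.asarray(X,float)
    return X@np.array([[c,-s,0],[s,c,0],[0,0,1]]).T+[p[0],p[1],0]
def box(x,y0,y1,z0,z1): return [[a,b,c] for a in(-x,x) for b in(y0,y1) for c in(z0,z1)]
def tri(obs):
    A=[];b=[]
    for c,uv in obs.items():
        k=vision.calibration(c); P=k["K"]@np.c_[k["R"],k["t"]]
        for i in (0,1):
            r=uv[i]*P[2]-P[i]; A.append(r[:3]); b.append(-r[3])
    return np.linalg.lstsq(np.array(A),np.array(b),rcond=None)[0]
def hsv(img): return cv2.cvtColor(img,cv2.COLOR_RGB2HSV).astype(int)
def fit(imgs,mask,parts,p0):
    ms={c:mask(c,imgs[c],p0) for c in imgs}
    def cost(p):
        t=0
        for c,m in ms.items():
            r=np.zeros((420*2,560*2),np.uint8)
            for B in parts:
                h=cv2.convexHull(proj(c,pose(p,B)).astype(np.float32))
                cv2.fillConvexPoly(r,((h*2+.5)*16).astype(np.int32),1,shift=4)
            M=cv2.resize(m,(1120,840),interpolation=cv2.INTER_NEAREST)
            t+=1-(r&M).sum()/max((r|M).sum(),1)
        return t
    s=np.array(p0)+np.array([[0,0,0],[.008,0,0],[0,.008,0],[0,0,.08]])
    o=minimize(cost,p0,method="Nelder-Mead",options=dict(initial_simplex=s,xatol=1e-4,fatol=1e-4))
    return o.x,o.fun
E
python3 - <<'E'
from fit import *
from rig import nets
imgs={c:vision.camera(c) for c in("scene","top")}
def near(c,p,r=.17):
    m=np.zeros((420,560),np.uint8); a=np.linspace(0,6.28,40)
    cv2.fillPoly(m,[proj(c,np.c_[p[0]+r*np.cos(a),p[1]+r*np.sin(a),0*a]).astype(np.int32)],1); return m
def col(kind):
    def f(c,im,p):
        h=hsv(im); H,S,V=h[...,0],h[...,1],h[...,2]
        red=((H<8)|(H>172))&(S>150)&(V>90)
        blue=(abs(H-112)<14)&(S>140)&(V>70)
        m=(red if kind=="red" else blue|red).astype(np.uint8)&near(c,p)
        m=cv2.morphologyEx(m,cv2.MORPH_CLOSE,np.ones((5,5)))
        n,l,st,ce=cv2.connectedComponentsWithStats(m)
        m=(l==1+np.argmax(st[1:,4])).astype(np.uint8)
        print(kind,c,m.sum(),np.round(ce[1+np.argmax(st[1:,4])]))
        return m
    return f
yr=np.arctan2(-.01,.0)
# rough yaws from red-block direction
def ray(c,uv,z):
    k=vision.calibration(c); d=k["R"].T@np.linalg.inv(k["K"])@[*uv,1]; o=-k["R"].T@k["t"]; return o+d*(z-o[2])/d[2]
def yaw(a,b): return np.arctan2(-(b-a)[0],(b-a)[1])
rr=ray("top",(110,125),.036)[:2]; tr=ray("top",(419,175),.036)[:2]
rk=[.578,.206,yaw(np.array([.578,.206]),rr)]; ty=[.565,-.158,yaw(np.array([.565,-.158]),tr)]
print(rk,ty)
body=[box(.033,-.11,.11,0,.025),box(.030,.11,.132,0,.036)]
for cs in (("scene","top"),("scene",),("top",)):
    p,f=fit({c:imgs[c] for c in cs},col("rack"),body,rk); print("rack",cs,p.round(4),round(f,3))
bay=pose(p*0+fit(imgs,col("rack"),body,rk)[0],[[0,y,.005] for y in(.081,.027,-.027,-.081)]); print(bay.round(4))
# tray yaw by fit of cups from nets mean + cap triangulation by colour
R={"yellow":(20,32),"green":(45,75),"purple":(125,160)}
cap={}
for q in("white","purple","yellow","green"):
    c=[np.array(nets.spot_point(k,"cup_"+q)[0]["centre"]) for k in imgs]
    v={k:[np.array(d["centre"]) for d in nets.spot_point(k,"vial_"+q)] for k in imgs}
    v=[min(l,key=lambda x:np.linalg.norm(x-c[0])) for l in v.values() if l]
    print(q,"cup",np.mean(c,0).round(4),"vial",[x.round(4).tolist() for x in v])
for n,p in(("tray",(.565,-.158)),("rack",(.578,.206))):
  for c in imgs:
    u=proj(c,[[*p,.03]])[0].astype(int); a=imgs[c][max(u[1]-75,0):u[1]+75,max(u[0]-95,0):u[0]+95]
    cap[n,c]=cv2.resize(a,(390,300),interpolation=cv2.INTER_CUBIC); print(n,c,u-[95,75])
cv2.imwrite("pics/crop.png",np.vstack([np.hstack([cap[n,c] for c in imgs]) for n in("tray","rack")])[:,:,::-1])
E
```

```text
[0.578, 0.206, np.float64(-0.8307623503633089)] [0.565, -0.158, np.float64(-2.9815135969671394)]
rack scene 4870 [407. 215.]
rack top 5498 [153. 170.]
rack ('scene', 'top') [ 0.5769  0.2005 -0.7966] 0.085
rack scene 4870 [407. 215.]
rack ('scene',) [ 0.5768  0.2006 -0.7984] 0.025
rack top 5498 [153. 170.]
rack ('top',) [ 0.5763  0.2007 -0.8076] 0.056
rack scene 4870 [407. 215.]
rack top 5498 [153. 170.]
[[0.6348 0.2571 0.005 ]
 [0.5962 0.2194 0.005 ]
 [0.5576 0.1816 0.005 ]
 [0.519  0.1439 0.005 ]]
white cup [ 0.5788 -0.2396  0.0092] vial [[0.5807, -0.2373, 0.0126], [0.5793, -0.2352, 0.0145]]
purple cup [ 0.573  -0.1852  0.007 ] vial [[0.5669, -0.1871, 0.0106], [0.5645, -0.1829, 0.0141]]
yellow cup [ 0.5579 -0.1304  0.006 ] vial [[0.5571, -0.137, 0.0113], [0.5659, -0.1352, 0.014]]
green cup [ 0.5504 -0.0794  0.0073] vial [[0.5467, -0.0828, 0.0128], [0.5487, -0.0774, 0.0098]]
tray scene [115 161]
tray top [258 109]
rack scene [309 131]
rack top [57 98]
```

View pics/crop.png

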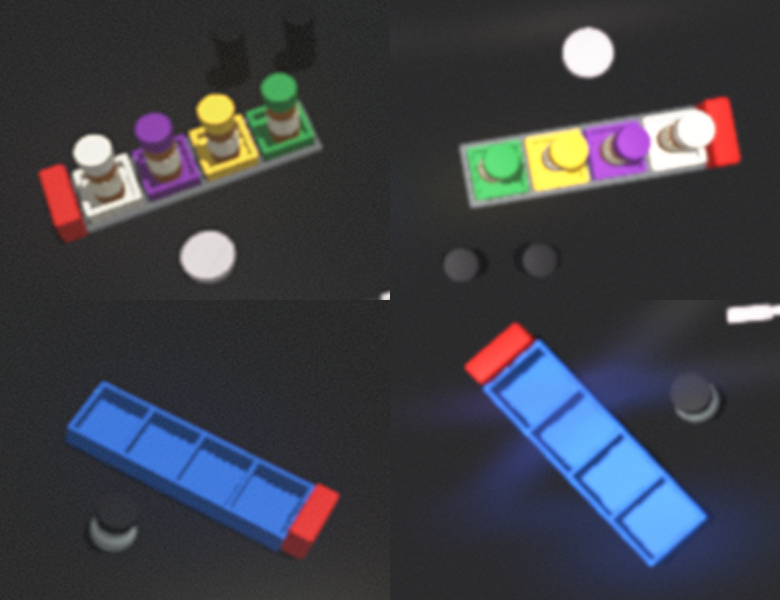

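The crop confirms the choice: coloured caps in the tray, with the black look-alikes outside it. Next I triangulate the cap tops.

```bash
python3 - <<'E'
from fit import *
S=dict(white=(94,149),purple=(154,129),yellow=(216,107),green=(279,87))
T=dict(white=(305,131),purple=(241,141),yellow=(179,151),green=(112,160))
def ray(c,uv,z):
    k=vision.calibration(c); d=k["R"].T@np.linalg.inv(k["K"])@[*uv,1]; o=-k["R"].T@k["t"]; return o+d*(z-o[2])/d[2]
for q in S:
    s=(115+S[q][0]/2.053,161+S[q][1]/2); t=(258+T[q][0]/2.053,109+T[q][1]/2)
    print(q,ray("scene",s,.088).round(4),ray("top",t,.088).round(4),tri(dict(scene=s,top=t)).round(4))
E
```

```text
white [ 0.5808 -0.2362  0.088 ] [ 0.5776 -0.2367  0.088 ] [ 0.5782 -0.2372  0.0842]
purple [ 0.5715 -0.1855  0.088 ] [ 0.568  -0.1835  0.088 ] [ 0.5684 -0.1855  0.083 ]
yellow [ 0.5603 -0.1317  0.088 ] [ 0.5584 -0.1322  0.088 ] [ 0.5587 -0.1321  0.0858]
green [ 0.5511 -0.0761  0.088 ] [ 0.5497 -0.0771  0.088 ] [ 0.5499 -0.0765  0.0865]
```

apply_moves --series '[{"offset": [3, 4, 0], "rot": [0, 0, 8]}, {"offset": [6, 8, 0], "rot": [0, 0, 16]}, {"offset": [9, 12, 0], "rot": [0, 0, 24]}, {"offset": [12, 16, 0], "rot": [0, 0, 32]}, {"offset": [15, 19, 0], "rot": [0, 0, 40]}, {"offset": [18, 22, 0], "rot": [0, 0, 48]}, {"offset": [21, 25, 0], "rot": [0, 0, 56]}, {"offset": [24, 28, 0], "rot": [0, 0, 64]}, {"offset": [27, 31, 0], "rot": [0, 0, 72]}, {"offset": [30, 34, 0], "rot": [0, 0, 78.9]}, {"offset": [33, 34.5, 0], "rot": [0, 0, 78.9]}, {"offset": [35.3, 34.5, 0], "rot": [0, 0, 78.9]}, {"offset": [35.3, 34.5, 0], "rot": [0, 0, 78.9]}, {"offset": [35.3, 34.5, 0], "rot": [0, 0, 78.9]}]' --hand 0.75 --newtons 15

```text
time: 3.4
position: [0.5792, -0.2372, 0.2442]
tool_rot: [0.642, 0.767, -0.0, -0.001]
ft_force: [0.0, 0.7, 0.6]
grip_width: 0.0652
grip_force: 0.0
```

apply_moves --series '[{"offset": [0, 0, -2]}, {"offset": [0, 0, -5]}, {"offset": [0, 0, -8]}, {"offset": [0, 0, -11]}, {"offset": [0, 0, -13]}, {"offset": [0, 0, -15]}, {"offset": [0, 0, -16]}, {"offset": [0, 0, -16.4]}, {"offset": [0, 0, -16.4]}, {"offset": [0, 0, -16.4]}]'

```text
schema error: expected keys offset, rot
```

apply_moves --series '[{"offset": [0, 0, 0]}, {"offset": [0, 0, 0]}, {"offset": [0, 0, 0]}, {"offset": [0, 0, 0]}, {"offset": [0, 0, 0]}, {"offset": [0, 0, 0]}, {"offset": [0, 0, 0]}, {"offset": [0, 0, 0]}]' --hand 0.25 --newtons 15

```text
schema error: expected keys offset, rot
```

apply_moves --series '[{"offset": [0, 0, -2], "rot": [0, 0, 0]}, {"offset": [0, 0, -5], "rot": [0, 0, 0]}, {"offset": [0, 0, -8], "rot": [0, 0, 0]}, {"offset": [0, 0, -11], "rot": [0, 0, 0]}, {"offset": [0, 0, -13], "rot": [0, 0, 0]}, {"offset": [0, 0, -15], "rot": [0, 0, 0]}, {"offset": [0, 0, -16], "rot": [0, 0, 0]}, {"offset": [0, 0, -16.4], "rot": [0, 0, 0]}, {"offset": [0, 0, -16.4], "rot": [0, 0, 0]}, {"offset": [0, 0, -16.4], "rot": [0, 0, 0]}]'

```text
time: 4.4
position: [0.5799, -0.238, 0.0816]
tool_rot: [0.642, 0.767, 0.0, 0.001]
ft_force: [-0.3, -0.1, -0.3]
grip_width: 0.0658
grip_force: 0.0
```

apply_moves --series '[{"offset": [0, 0, 0], "rot": [0, 0, 0]}, {"offset": [0, 0, 0], "rot": [0, 0, 0]}, {"offset": [0, 0, 0], "rot": [0, 0, 0]}, {"offset": [0, 0, 0], "rot": [0, 0, 0]}, {"offset": [0, 0, 0], "rot": [0, 0, 0]}, {"offset": [0, 0, 0], "rot": [0, 0, 0]}, {"offset": [0, 0, 0], "rot": [0, 0, 0]}, {"offset": [0, 0, 0], "rot": [0, 0, 0]}]' --hand 0.2 --newtons 15

```text
time: 5.2
position: [0.5796, -0.2375, 0.0806]
tool_rot: [0.642, 0.767, 0.0, 0.0]
ft_force: [0.4, -0.7, 1.6]
grip_width: 0.0297
grip_force: 15.0
```

apply_moves --series '[{"offset": [0, 0, 0.5], "rot": [0, 0, 0]}, {"offset": [0, 0, 2], "rot": [0, 0, 0]}, {"offset": [0, 0, 4.5], "rot": [0, 0, 0]}, {"offset": [0, 0, 7.5], "rot": [0, 0, 0]}, {"offset": [0, 0, 10], "rot": [0, 0, 0]}, {"offset": [0, 0.5, 11.5], "rot": [0, 0, -1]}, {"offset": [-0.2, 2, 12], "rot": [0, 0, -4]}, {"offset": [-0.8, 5, 12], "rot": [0, 0, -9]}, {"offset": [-1.4, 9, 12], "rot": [0, 0, -15]}, {"offset": [-2, 13, 12], "rot": [0, 0, -21]}, {"offset": [-2.7, 17, 12], "rot": [0, 0, -27]}, {"offset": [-3.3, 21, 12], "rot": [0, 0, -33]}, {"offset": [-4, 25, 12], "rot": [0, 0, -39]}, {"offset": [-4.6, 29, 12], "rot": [0, 0, -45]}, {"offset": [-5.2, 33, 12], "rot": [0, 0, -50]}, {"offset": [-5.7, 36, 12], "rot": [0, 0, -54]}, {"offset": [-6, 37.7, 12], "rot": [0, 0, -55.5]}, {"offset": [-6, 38.1, 12], "rot": [0, 0, -56]}, {"offset": [-6, 38.1, 12], "rot": [0, 0, -56]}, {"offset": [-6, 38.1, 12], "rot": [0, 0, -56]}]'

```text
time: 7.2
position: [0.5197, 0.1428, 0.2007]
tool_rot: [0.927, 0.376, 0.0, 0.0]
ft_force: [-0.1, 1.0, 0.2]
grip_width: 0.0292
grip_force: 15.0
```

```bash
python3 - <<'E'
from rig import vision,get_obs
import cv2,numpy as np
a=vision.camera("scene"); b=vision.camera("top")
cv2.imwrite("pics/h1.png",np.hstack([cv2.resize(a[90:290,220:500],(560,400)),cv2.resize(b[60:260,60:180],(240,400))])[:,:,::-1])
o=get_obs();print(o["position"],o["grip_width"],o["grip_force"])
E
```

```text
[0.51981182 0.1424213  0.2005954 ] 0.029269255830297436 14.995325705967844
```

View pics/h1.png

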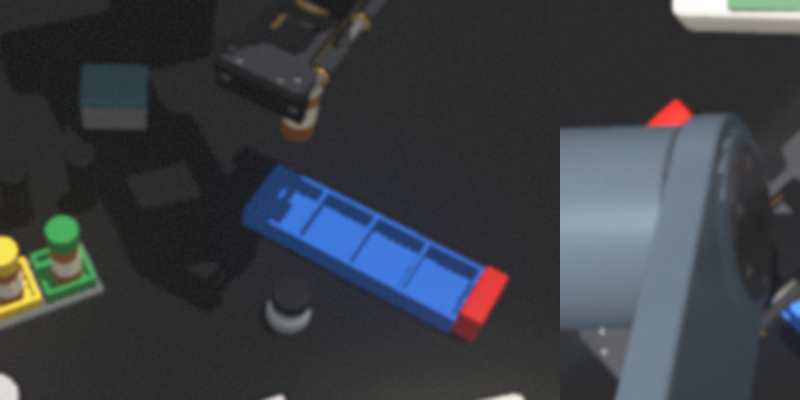

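The picture shows the white vial held upright at about (298,115), above the far bay. I lower it now.

apply_moves --series '[{"offset": [0, 0, -1], "rot": [0, 0, 0]}, {"offset": [0, 0, -3], "rot": [0, 0, 0]}, {"offset": [0, 0, -5.5], "rot": [0, 0, 0]}, {"offset": [0, 0, -8], "rot": [0, 0, 0]}, {"offset": [0, 0, -10], "rot": [0, 0, 0]}, {"offset": [0, 0, -11.2], "rot": [0, 0, 0]}, {"offset": [0, 0, -11.8], "rot": [0, 0, 0]}, {"offset": [0, 0, -12.2], "rot": [0, 0, 0]}, {"offset": [0, 0, -12.4], "rot": [0, 0, 0]}, {"offset": [0, 0, -12.5], "rot": [0, 0, 0]}, {"offset": [0, 0, -12.6], "rot": [0, 0, 0]}, {"offset": [0, 0, -12.6], "rot": [0, 0, 0]}, {"offset": [0, 0, -12.6], "rot": [0, 0, 0]}]'

```text
time: 8.6
position: [0.5197, 0.1436, 0.0749]
tool_rot: [0.927, 0.376, 0.0, 0.0]
ft_force: [-0.2, -0.0, 0.1]
grip_width: 0.0295
grip_force: 15.0
```

apply_moves --series '[{"offset": [0, 0, -0.1], "rot": [0, 0, 0]}, {"offset": [0, 0, -0.1], "rot": [0, 0, 0]}, {"offset": [0, 0, -0.1], "rot": [0, 0, 0]}]'

```text
time: 8.9
position: [0.5195, 0.1435, 0.0736]
tool_rot: [0.927, 0.376, 0.0, 0.0]
ft_force: [0.1, 0.7, -0.1]
grip_width: 0.0299
grip_force: 15.0
```

apply_moves --series '[{"offset": [0, 0, -0.1], "rot": [0, 0, 0]}, {"offset": [0, 0, -0.1], "rot": [0, 0, 0]}, {"offset": [0, 0, -0.1], "rot": [0, 0, 0]}]'

```text
time: 9.2
position: [0.5199, 0.1436, 0.0734]
tool_rot: [0.927, 0.376, 0.001, 0.0]
ft_force: [-1.1, 0.4, 5.4]
grip_width: 0.0295
grip_force: 15.0
```

apply_moves --series '[{"offset": [0, 0, 0], "rot": [0, 0, 0]}, {"offset": [0, 0, 0], "rot": [0, 0, 0]}, {"offset": [0, 0, 0], "rot": [0, 0, 0]}, {"offset": [0, 0, 0], "rot": [0, 0, 0]}, {"offset": [0, 0, 0], "rot": [0, 0, 0]}, {"offset": [0, 0, 0], "rot": [0, 0, 0]}, {"offset": [0, 0, 1], "rot": [0, 0, 0]}, {"offset": [0, 0, 3], "rot": [0, 0, 0]}, {"offset": [0, 0, 6], "rot": [0, 0, 0]}, {"offset": [0, 0, 9], "rot": [0, 0, 0]}, {"offset": [0, 0, 12], "rot": [0, 0, 0]}, {"offset": [0, 0, 13], "rot": [0, 0, 0]}]' --hand 0.6

```text
time: 10.4
position: [0.5212, 0.1437, 0.2062]
tool_rot: [0.927, 0.376, 0.003, 0.001]
ft_force: [-0.1, 1.4, 0.2]
grip_width: 0.0522
grip_force: 0.0
```

apply_moves --series '[{"offset": [0.3, -2, 0], "rot": [0, 0, 4]}, {"offset": [0.9, -6, 0], "rot": [0, 0, 10]}, {"offset": [1.5, -10, 0], "rot": [0, 0, 17]}, {"offset": [2.1, -14, 0], "rot": [0, 0, 24]}, {"offset": [2.7, -18, 0], "rot": [0, 0, 31]}, {"offset": [3.3, -22, 0], "rot": [0, 0, 38]}, {"offset": [4, -26, 0], "rot": [0, 0, 45]}, {"offset": [4.5, -29.5, 0], "rot": [0, 0, 51]}, {"offset": [4.9, -32, 0], "rot": [0, 0, 55]}, {"offset": [5, -32.9, 0], "rot": [0, 0, 56]}, {"offset": [5, -32.9, 0], "rot": [0, 0, 56]}, {"offset": [5, -32.9, 0], "rot": [0, 0, 56]}, {"offset": [5, -32.9, 0], "rot": [0, 0, 56]}]' --hand 0.75

```text
time: 11.7
position: [0.569, -0.1843, 0.2022]
tool_rot: [0.642, 0.767, -0.0, -0.001]
ft_force: [0.1, -0.2, 0.6]
grip_width: 0.0651
grip_force: 0.0
```

```bash
python3 - <<'E'
from rig import vision,get_obs
import cv2,numpy as np
a=vision.camera("scene"); b=vision.camera("top")
cv2.imwrite("pics/h2.png",np.hstack([cv2.resize(a[130:280,280:490],(420,300)),cv2.resize(b[90:240,80:230],(300,300))])[:,:,::-1])
o=get_obs();print(o["position"])
E
```

```text
[ 0.56929963 -0.18434534  0.20249682]
```

View pics/h2.png

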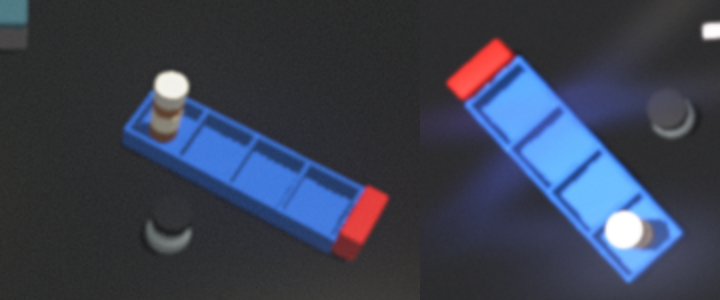

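White stands upright and roughly central in bay 4 (left crop, base at 165,133). Next is purple.

apply_moves --series '[{"offset": [0, 0, -2], "rot": [0, 0, 0]}, {"offset": [0, 0, -5], "rot": [0, 0, 0]}, {"offset": [0, 0, -8], "rot": [0, 0, 0]}, {"offset": [0, 0, -10], "rot": [0, 0, 0]}, {"offset": [0, 0, -11.5], "rot": [0, 0, 0]}, {"offset": [0, 0, -12.2], "rot": [0, 0, 0]}, {"offset": [0, 0, -12.2], "rot": [0, 0, 0]}, {"offset": [0, 0, -12.2], "rot": [0, 0, 0]}]'

```text
time: 12.6
position: [0.5702, -0.1857, 0.0813]
tool_rot: [0.642, 0.767, 0.0, 0.001]
ft_force: [0.1, -0.5, 1.7]
grip_width: 0.0653
grip_force: 0.0
```

apply_moves --series '[{"offset": [0, 0, 0], "rot": [0, 0, 0]}, {"offset": [0, 0, 0], "rot": [0, 0, 0]}, {"offset": [0, 0, 0], "rot": [0, 0, 0]}, {"offset": [0, 0, 0], "rot": [0, 0, 0]}, {"offset": [0, 0, 0], "rot": [0, 0, 0]}, {"offset": [0, 0, 0], "rot": [0, 0, 0]}, {"offset": [0, 0, 0], "rot": [0, 0, 0]}, {"offset": [0, 0, 0], "rot": [0, 0, 0]}]' --hand 0.2 --newtons 15

```text
time: 13.4
position: [0.5695, -0.1855, 0.0806]
tool_rot: [0.642, 0.767, -0.0, 0.0]
ft_force: [0.5, -0.6, 1.5]
grip_width: 0.0293
grip_force: 15.0
```

apply_moves --series '[{"offset": [0, 0, 0.5], "rot": [0, 0, 0]}, {"offset": [0, 0, 2], "rot": [0, 0, 0]}, {"offset": [0, 0, 4.5], "rot": [0, 0, 0]}, {"offset": [0, 0, 7.5], "rot": [0, 0, 0]}, {"offset": [0, 0, 10], "rot": [0, 0, 0]}, {"offset": [0, 0.5, 11.5], "rot": [0, 0, -1]}, {"offset": [-0.1, 2, 12], "rot": [0, 0, -4]}, {"offset": [-0.2, 5, 12], "rot": [0, 0, -9]}, {"offset": [-0.3, 9, 12], "rot": [0, 0, -15]}, {"offset": [-0.4, 13, 12], "rot": [0, 0, -21]}, {"offset": [-0.5, 17, 12], "rot": [0, 0, -27]}, {"offset": [-0.7, 21, 12], "rot": [0, 0, -33]}, {"offset": [-0.8, 25, 12], "rot": [0, 0, -39]}, {"offset": [-0.9, 29, 12], "rot": [0, 0, -45]}, {"offset": [-1, 32.5, 12], "rot": [0, 0, -50]}, {"offset": [-1.1, 35, 12], "rot": [0, 0, -54]}, {"offset": [-1.2, 36.4, 12], "rot": [0, 0, -55.5]}, {"offset": [-1.2, 36.7, 12], "rot": [0, 0, -56]}, {"offset": [-1.2, 36.7, 12], "rot": [0, 0, -56]}, {"offset": [-1.2, 36.7, 12], "rot": [0, 0, -56]}]'

```text
time: 15.4
position: [0.5576, 0.1807, 0.2009]
tool_rot: [0.927, 0.376, 0.0, 0.0]
ft_force: [-0.1, -0.1, -0.5]
grip_width: 0.0292
grip_force: 15.0
```

apply_moves --series '[{"offset": [0, 0, -1], "rot": [0, 0, 0]}, {"offset": [0, 0, -3], "rot": [0, 0, 0]}, {"offset": [0, 0, -5.5], "rot": [0, 0, 0]}, {"offset": [0, 0, -8], "rot": [0, 0, 0]}, {"offset": [0, 0, -10], "rot": [0, 0, 0]}, {"offset": [0, 0, -11.2], "rot": [0, 0, 0]}, {"offset": [0, 0, -11.8], "rot": [0, 0, 0]}, {"offset": [0, 0, -12.2], "rot": [0, 0, 0]}, {"offset": [0, 0, -12.4], "rot": [0, 0, 0]}, {"offset": [0, 0, -12.5], "rot": [0, 0, 0]}, {"offset": [0, 0, -12.6], "rot": [0, 0, 0]}, {"offset": [0, 0, -12.7], "rot": [0, 0, 0]}, {"offset": [0, 0, -12.7], "rot": [0, 0, 0]}, {"offset": [0, 0, -12.7], "rot": [0, 0, 0]}]'

```text
time: 16.8
position: [0.5576, 0.1816, 0.0738]
tool_rot: [0.927, 0.376, 0.0, 0.0]
ft_force: [-0.3, 0.4, -0.9]
grip_width: 0.0296
grip_force: 15.0
```

apply_moves --series '[{"offset": [0, 0, -0.1], "rot": [0, 0, 0]}, {"offset": [0, 0, -0.1], "rot": [0, 0, 0]}, {"offset": [0, 0, -0.1], "rot": [0, 0, 0]}]'

```text
time: 17.1
position: [0.5578, 0.1817, 0.0736]
tool_rot: [0.927, 0.376, 0.001, 0.0]
ft_force: [-1.6, 0.0, 6.2]
grip_width: 0.0294
grip_force: 15.0
```

apply_moves --series '[{"offset": [0, 0, 0], "rot": [0, 0, 0]}, {"offset": [0, 0, 0], "rot": [0, 0, 0]}, {"offset": [0, 0, 0], "rot": [0, 0, 0]}, {"offset": [0, 0, 0], "rot": [0, 0, 0]}, {"offset": [0, 0, 0], "rot": [0, 0, 0]}, {"offset": [0, 0, 0], "rot": [0, 0, 0]}, {"offset": [0, 0, 1], "rot": [0, 0, 0]}, {"offset": [0, 0, 3], "rot": [0, 0, 0]}, {"offset": [0, 0, 6], "rot": [0, 0, 0]}, {"offset": [0, 0, 9], "rot": [0, 0, 0]}, {"offset": [0, 0, 12], "rot": [0, 0, 0]}, {"offset": [0, 0, 13], "rot": [0, 0, 0]}]' --hand 0.6

```text
time: 18.3
position: [0.5594, 0.1818, 0.2065]
tool_rot: [0.927, 0.376, 0.003, 0.001]
ft_force: [0.8, 0.0, 0.2]
grip_width: 0.0523
grip_force: 0.0
```

apply_moves --series '[{"offset": [0, -2, 0], "rot": [0, 0, 4]}, {"offset": [0, -6, 0], "rot": [0, 0, 10]}, {"offset": [0, -10, 0], "rot": [0, 0, 17]}, {"offset": [0, -14, 0], "rot": [0, 0, 24]}, {"offset": [0.1, -18, 0], "rot": [0, 0, 31]}, {"offset": [0.1, -22, 0], "rot": [0, 0, 38]}, {"offset": [0.1, -26, 0], "rot": [0, 0, 45]}, {"offset": [0.2, -29, 0], "rot": [0, 0, 51]}, {"offset": [0.2, -30.8, 0], "rot": [0, 0, 55]}, {"offset": [0.2, -31.4, 0], "rot": [0, 0, 56]}, {"offset": [0.2, -31.4, 0], "rot": [0, 0, 56]}, {"offset": [0.2, -31.4, 0], "rot": [0, 0, 56]}, {"offset": [0.2, -31.4, 0], "rot": [0, 0, 56]}]' --hand 0.75

```text
time: 19.6
position: [0.5593, -0.1311, 0.2024]
tool_rot: [0.641, 0.767, 0.0, -0.0]
ft_force: [-0.8, -0.2, 0.4]
grip_width: 0.0653
grip_force: 0.0
```

apply_moves --series '[{"offset": [0, 0, -2], "rot": [0, 0, 0]}, {"offset": [0, 0, -5], "rot": [0, 0, 0]}, {"offset": [0, 0, -8], "rot": [0, 0, 0]}, {"offset": [0, 0, -10], "rot": [0, 0, 0]}, {"offset": [0, 0, -11.5], "rot": [0, 0, 0]}, {"offset": [0, 0, -12.2], "rot": [0, 0, 0]}, {"offset": [0, 0, -12.2], "rot": [0, 0, 0]}, {"offset": [0, 0, -12.2], "rot": [0, 0, 0]}]'

```text
time: 20.4
position: [0.56, -0.1322, 0.0811]
tool_rot: [0.642, 0.767, 0.0, 0.0]
ft_force: [-0.2, -0.1, 0.2]
grip_width: 0.0654
grip_force: 0.0
```

apply_moves --series '[{"offset": [0, 0, 0], "rot": [0, 0, 0]}, {"offset": [0, 0, 0], "rot": [0, 0, 0]}, {"offset": [0, 0, 0], "rot": [0, 0, 0]}, {"offset": [0, 0, 0], "rot": [0, 0, 0]}, {"offset": [0, 0, 0], "rot": [0, 0, 0]}, {"offset": [0, 0, 0], "rot": [0, 0, 0]}, {"offset": [0, 0, 0], "rot": [0, 0, 0]}, {"offset": [0, 0, 0], "rot": [0, 0, 0]}]' --hand 0.2 --newtons 15

```text
time: 21.2
position: [0.5596, -0.1325, 0.0806]
tool_rot: [0.642, 0.767, 0.0, 0.0]
ft_force: [-0.1, -0.8, 0.5]
grip_width: 0.0295
grip_force: 15.0
```

apply_moves --series '[{"offset": [0, 0, 0.5], "rot": [0, 0, 0]}, {"offset": [0, 0, 2], "rot": [0, 0, 0]}, {"offset": [0, 0, 4.5], "rot": [0, 0, 0]}, {"offset": [0, 0, 7.5], "rot": [0, 0, 0]}, {"offset": [0, 0, 10], "rot": [0, 0, 0]}, {"offset": [0, 0.5, 11.5], "rot": [0, 0, -1]}, {"offset": [0.2, 2, 12], "rot": [0, 0, -4]}, {"offset": [0.5, 5, 12], "rot": [0, 0, -9]}, {"offset": [0.9, 9, 12], "rot": [0, 0, -15]}, {"offset": [1.3, 13, 12], "rot": [0, 0, -21]}, {"offset": [1.7, 17, 12], "rot": [0, 0, -27]}, {"offset": [2.1, 21, 12], "rot": [0, 0, -33]}, {"offset": [2.5, 25, 12], "rot": [0, 0, -39]}, {"offset": [2.9, 28.5, 12], "rot": [0, 0, -45]}, {"offset": [3.3, 31.5, 12], "rot": [0, 0, -50]}, {"offset": [3.5, 33.8, 12], "rot": [0, 0, -54]}, {"offset": [3.7, 34.9, 12], "rot": [0, 0, -55.5]}, {"offset": [3.7, 35.2, 12], "rot": [0, 0, -56]}, {"offset": [3.7, 35.2, 12], "rot": [0, 0, -56]}, {"offset": [3.7, 35.2, 12], "rot": [0, 0, -56]}]'

```text
time: 23.2
position: [0.5962, 0.2187, 0.2005]
tool_rot: [0.927, 0.376, -0.0, 0.0]
ft_force: [0.8, 0.4, -0.4]
grip_width: 0.0294
grip_force: 15.0
```

apply_moves --series '[{"offset": [0, 0, -1], "rot": [0, 0, 0]}, {"offset": [0, 0, -3], "rot": [0, 0, 0]}, {"offset": [0, 0, -5.5], "rot": [0, 0, 0]}, {"offset": [0, 0, -8], "rot": [0, 0, 0]}, {"offset": [0, 0, -10], "rot": [0, 0, 0]}, {"offset": [0, 0, -11.2], "rot": [0, 0, 0]}, {"offset": [0, 0, -11.8], "rot": [0, 0, 0]}, {"offset": [0, 0, -12.2], "rot": [0, 0, 0]}, {"offset": [0, 0, -12.4], "rot": [0, 0, 0]}, {"offset": [0, 0, -12.5], "rot": [0, 0, 0]}, {"offset": [0, 0, -12.6], "rot": [0, 0, 0]}, {"offset": [0, 0, -12.7], "rot": [0, 0, 0]}, {"offset": [0, 0, -12.7], "rot": [0, 0, 0]}, {"offset": [0, 0, -12.7], "rot": [0, 0, 0]}]'

```text
time: 24.6
position: [0.5966, 0.2196, 0.0738]
tool_rot: [0.927, 0.376, 0.0, 0.0]
ft_force: [-0.2, 0.5, 0.0]
grip_width: 0.0293
grip_force: 15.0
```

apply_moves --series '[{"offset": [0, 0, -0.1], "rot": [0, 0, 0]}, {"offset": [0, 0, -0.1], "rot": [0, 0, 0]}, {"offset": [0, 0, -0.1], "rot": [0, 0, 0]}]'

```text
time: 24.9
position: [0.597, 0.2197, 0.0736]
tool_rot: [0.927, 0.376, 0.001, 0.0]
ft_force: [-1.7, -0.8, 5.5]
grip_width: 0.0293
grip_force: 14.9
```

apply_moves --series '[{"offset": [0, 0, 0], "rot": [0, 0, 0]}, {"offset": [0, 0, 0], "rot": [0, 0, 0]}, {"offset": [0, 0, 0], "rot": [0, 0, 0]}, {"offset": [0, 0, 0], "rot": [0, 0, 0]}, {"offset": [0, 0, 0], "rot": [0, 0, 0]}, {"offset": [0, 0, 0], "rot": [0, 0, 0]}, {"offset": [0, 0, 1], "rot": [0, 0, 0]}, {"offset": [0, 0, 3], "rot": [0, 0, 0]}, {"offset": [0, 0, 6], "rot": [0, 0, 0]}, {"offset": [0, 0, 9], "rot": [0, 0, 0]}, {"offset": [0, 0, 12], "rot": [0, 0, 0]}, {"offset": [0, 0, 13], "rot": [0, 0, 0]}]' --hand 0.6

```text
time: 26.1
position: [0.5985, 0.2199, 0.2069]
tool_rot: [0.927, 0.376, 0.004, 0.001]
ft_force: [0.8, 0.1, 0.7]
grip_width: 0.0525
grip_force: 0.0
```

apply_moves --series '[{"offset": [-0.3, -2, 0], "rot": [0, 0, 4]}, {"offset": [-0.9, -6, 0], "rot": [0, 0, 10]}, {"offset": [-1.5, -10, 0], "rot": [0, 0, 17]}, {"offset": [-2.1, -14, 0], "rot": [0, 0, 24]}, {"offset": [-2.8, -18, 0], "rot": [0, 0, 31]}, {"offset": [-3.4, -22, 0], "rot": [0, 0, 38]}, {"offset": [-4, -25.5, 0], "rot": [0, 0, 45]}, {"offset": [-4.4, -28, 0], "rot": [0, 0, 51]}, {"offset": [-4.6, -29.3, 0], "rot": [0, 0, 55]}, {"offset": [-4.7, -29.7, 0], "rot": [0, 0, 56]}, {"offset": [-4.7, -29.7, 0], "rot": [0, 0, 56]}, {"offset": [-4.7, -29.7, 0], "rot": [0, 0, 56]}, {"offset": [-4.7, -29.7, 0], "rot": [0, 0, 56]}]' --hand 0.75

```text
time: 27.4
position: [0.5495, -0.0765, 0.2024]
tool_rot: [0.642, 0.767, 0.0, -0.0]
ft_force: [0.6, 0.2, 0.3]
grip_width: 0.0653
grip_force: 0.0
```

apply_moves --series '[{"offset": [0, 0, -2], "rot": [0, 0, 0]}, {"offset": [0, 0, -5], "rot": [0, 0, 0]}, {"offset": [0, 0, -8], "rot": [0, 0, 0]}, {"offset": [0, 0, -10], "rot": [0, 0, 0]}, {"offset": [0, 0, -11.5], "rot": [0, 0, 0]}, {"offset": [0, 0, -12.2], "rot": [0, 0, 0]}, {"offset": [0, 0, -12.2], "rot": [0, 0, 0]}, {"offset": [0, 0, -12.2], "rot": [0, 0, 0]}]'

```text
time: 28.2
position: [0.55, -0.0773, 0.0811]
tool_rot: [0.642, 0.767, 0.0, 0.0]
ft_force: [0.7, -0.7, 0.2]
grip_width: 0.0651
grip_force: 0.0
```

apply_moves --series '[{"offset": [0, 0, 0], "rot": [0, 0, 0]}, {"offset": [0, 0, 0], "rot": [0, 0, 0]}, {"offset": [0, 0, 0], "rot": [0, 0, 0]}, {"offset": [0, 0, 0], "rot": [0, 0, 0]}, {"offset": [0, 0, 0], "rot": [0, 0, 0]}, {"offset": [0, 0, 0], "rot": [0, 0, 0]}, {"offset": [0, 0, 0], "rot": [0, 0, 0]}, {"offset": [0, 0, 0], "rot": [0, 0, 0]}]' --hand 0.2 --newtons 15

```text
time: 29.0
position: [0.5496, -0.0775, 0.0806]
tool_rot: [0.642, 0.767, 0.0, 0.0]
ft_force: [0.5, 0.2, 2.4]
grip_width: 0.0292
grip_force: 15.0
```

Next is bay 1 at (0.6348, 0.2571), so the offset is (8.5, 33.5).

apply_moves --series '[{"offset": [0, 0, 0.5], "rot": [0, 0, 0]}, {"offset": [0, 0, 2], "rot": [0, 0, 0]}, {"offset": [0, 0, 4.5], "rot": [0, 0, 0]}, {"offset": [0, 0, 7.5], "rot": [0, 0, 0]}, {"offset": [0, 0, 10], "rot": [0, 0, 0]}, {"offset": [0, 0.5, 11.5], "rot": [0, 0, -1]}, {"offset": [0.5, 2, 12], "rot": [0, 0, -4]}, {"offset": [1.3, 5, 12], "rot": [0, 0, -9]}, {"offset": [2.3, 9, 12], "rot": [0, 0, -15]}, {"offset": [3.3, 13, 12], "rot": [0, 0, -21]}, {"offset": [4.3, 17, 12], "rot": [0, 0, -27]}, {"offset": [5.3, 21, 12], "rot": [0, 0, -33]}, {"offset": [6.3, 24.5, 12], "rot": [0, 0, -39]}, {"offset": [7.1, 27.8, 12], "rot": [0, 0, -45]}, {"offset": [7.8, 30.5, 12], "rot": [0, 0, -50]}, {"offset": [8.2, 32.3, 12], "rot": [0, 0, -54]}, {"offset": [8.5, 33.2, 12], "rot": [0, 0, -55.5]}, {"offset": [8.5, 33.5, 12], "rot": [0, 0, -56]}, {"offset": [8.5, 33.5, 12], "rot": [0, 0, -56]}, {"offset": [8.5, 33.5, 12], "rot": [0, 0, -56]}]'

```text
time: 31.0
position: [0.6341, 0.2568, 0.2004]
tool_rot: [0.927, 0.376, -0.0, 0.0]
ft_force: [0.4, 0.1, -0.5]
grip_width: 0.0294
grip_force: 15.0
```

apply_moves --series '[{"offset": [0, 0, -1], "rot": [0, 0, 0]}, {"offset": [0, 0, -3], "rot": [0, 0, 0]}, {"offset": [0, 0, -5.5], "rot": [0, 0, 0]}, {"offset": [0, 0, -8], "rot": [0, 0, 0]}, {"offset": [0, 0, -10], "rot": [0, 0, 0]}, {"offset": [0, 0, -11.2], "rot": [0, 0, 0]}, {"offset": [0, 0, -11.8], "rot": [0, 0, 0]}, {"offset": [0, 0, -12.2], "rot": [0, 0, 0]}, {"offset": [0, 0, -12.4], "rot": [0, 0, 0]}, {"offset": [0, 0, -12.5], "rot": [0, 0, 0]}, {"offset": [0, 0, -12.6], "rot": [0, 0, 0]}, {"offset": [0, 0, -12.7], "rot": [0, 0, 0]}, {"offset": [0, 0, -12.7], "rot": [0, 0, 0]}, {"offset": [0, 0, -12.7], "rot": [0, 0, 0]}]'

```text
time: 32.4
position: [0.6345, 0.2576, 0.0737]
tool_rot: [0.927, 0.376, 0.0, 0.0]
ft_force: [0.4, -0.2, -0.4]
grip_width: 0.0293
grip_force: 15.0
```

apply_moves --series '[{"offset": [0, 0, -0.1], "rot": [0, 0, 0]}, {"offset": [0, 0, -0.1], "rot": [0, 0, 0]}, {"offset": [0, 0, -0.1], "rot": [0, 0, 0]}]'

```text
time: 32.7
position: [0.635, 0.2577, 0.0736]
tool_rot: [0.927, 0.376, 0.001, 0.0]
ft_force: [-1.3, 0.1, 6.0]
grip_width: 0.0291
grip_force: 15.0
```

apply_moves --series '[{"offset": [0, 0, 0], "rot": [0, 0, 0]}, {"offset": [0, 0, 0], "rot": [0, 0, 0]}, {"offset": [0, 0, 0], "rot": [0, 0, 0]}, {"offset": [0, 0, 0], "rot": [0, 0, 0]}, {"offset": [0, 0, 0], "rot": [0, 0, 0]}, {"offset": [0, 0, 0], "rot": [0, 0, 0]}, {"offset": [0, 0, 1], "rot": [0, 0, 0]}, {"offset": [0, 0, 3], "rot": [0, 0, 0]}, {"offset": [0, 0, 6], "rot": [0, 0, 0]}, {"offset": [0, 0, 9], "rot": [0, 0, 0]}, {"offset": [0, 0, 12], "rot": [0, 0, 0]}, {"offset": [0, 0, 13], "rot": [0, 0, 0]}]' --hand 0.6

```text
time: 33.9
position: [0.6366, 0.2581, 0.2073]
tool_rot: [0.927, 0.376, 0.004, 0.001]
ft_force: [0.7, 0.3, -0.9]
grip_width: 0.0522
grip_force: 0.0
```

apply_moves --series '[{"offset": [-1, -4, 0], "rot": [0, 0, 0]}, {"offset": [-2, -8, 0], "rot": [0, 0, 0]}, {"offset": [-3, -12, 0], "rot": [0, 0, 0]}, {"offset": [-4, -16, 0], "rot": [0, 0, 0]}, {"offset": [-5, -20, 0], "rot": [0, 0, 0]}, {"offset": [-6, -24, 0], "rot": [0, 0, 0]}, {"offset": [-7, -28, 0], "rot": [0, 0, 0]}, {"offset": [-8, -32, 0], "rot": [0, 0, 0]}, {"offset": [-8, -35, 0], "rot": [0, 0, 0]}, {"offset": [-8, -36, 0], "rot": [0, 0, 0]}, {"offset": [-8, -36, 0], "rot": [0, 0, 0]}, {"offset": [-8, -36, 0], "rot": [0, 0, 0]}, {"offset": [-8, -36, 0], "rot": [0, 0, 0]}]'

```text
time: 35.2
position: [0.5543, -0.1009, 0.2023]
tool_rot: [0.926, 0.377, -0.0, -0.0]
ft_force: [-0.4, 0.8, 0.0]
grip_width: 0.0524
grip_force: 0.0
```

```bash
python3 - <<'E'
from rig import vision,get_obs,nets
import cv2,numpy as np
a=vision.camera("scene"); b=vision.camera("top")
cv2.imwrite("pics/h3.png",np.hstack([cv2.resize(a[130:280,280:490],(420,300)),cv2.resize(b[90:240,80:230],(300,300))])[:,:,::-1])
o=get_obs();print(o["position"],o["time"])
B=dict(green=(.081),yellow=.027,purple=-.027,white=-.081)
y=-.7985
for q in B:
  for c in("scene","top"):
    for d in nets.spot_point(c,"vial_"+q)[:2]:
      v=np.array(d["centre"])-[.5769,.2005,0]
      print(q,c,round(d["conf"],2),"rack frame",np.round([v[0]*np.cos(y)+v[1]*np.sin(y),-v[0]*np.sin(y)+v[1]*np.cos(y)-B[q],v[2]],3))
E
```

```text
[ 0.55444952 -0.10097317  0.20244618] 35.3
green scene 0.73 rack frame [ 0.001 -0.003  0.006]
green scene 0.66 rack frame [ 0.095 -0.335  0.001]
green top 0.6 rack frame [ 0.001 -0.001  0.003]
yellow scene 0.6 rack frame [ 0.001 -0.002  0.006]
yellow scene 0.49 rack frame [ 0.148 -0.323  0.   ]
yellow top 0.61 rack frame [0.006 0.001 0.005]
purple scene 0.58 rack frame [ 0.001 -0.001  0.007]
purple top 0.95 rack frame [-0.003 -0.     0.005]
white scene 0.81 rack frame [-0.002  0.     0.006]
white scene 0.65 rack frame [ 0.275 -0.195  0.009]
white top 0.62 rack frame [ 0.002 -0.001  0.007]
white top 0.19 rack frame [-0.002  0.159  0.006]
```

View pics/h3.png

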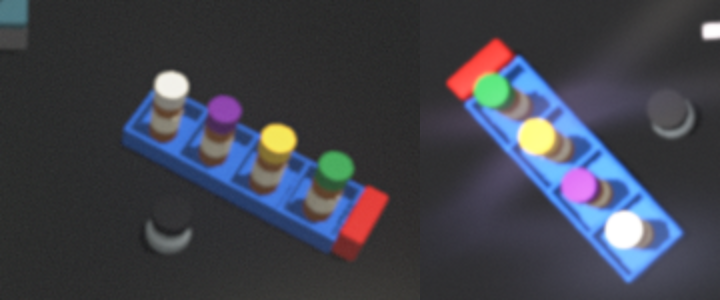

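The left crop shows all four vials upright and centred in their bays: white (167,110), purple (220,130), yellow (272,158) and green (330,185), with green next to the red end. The arm is clear, so I hand the job in.

```bash
python3 -c "
from rig import hand_in
print(hand_in())"
```

```text
the job is handed in; nothing more can be done
None
```

I moved all four vials into the rack in reverse order and handed the job in at about 35 s: the last pictures show them upright and centred, white in bay 4, purple in 3, yellow in 2 and green in 1 by the red end; no verdict came back.

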